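Isolate the control chassis, draw the main fuse and hold it up for inspection

TASK

Switch the rotary isolator on the control chassis off (a quarter turn anticlockwise seen from above, to its stop), and only then draw the large fuse carrier straight up out of its base. Turn the carrier on its side, within 30 degrees of level, so that the fuse link on its underside can be looked at, and finish while still holding it there in the gripper, motionless, at least 20 cm above the bench. Leave the two small fuse carriers, the rest of the chassis and everything else on the bench where they are.

Things in the scene. Friction and masses are not known exactly. Their poses are not given: they have to be found in the camera images.
- isolator_handle (a joint): The isolator's rotary handle on its vertical axis: 0 = on (as found), 1.571 = off. Anticlockwise seen from above raises the value; stops at both ends. A spring drives it to the nearer stop from either side of 0.785 rad (0.12 N m at the stops, less towards the middle), so it snaps home by itself when let go well past the middle.
- isolator_grip (a point): Point on the handle's axis at grip height, 78 mm above the plate. The black handle is an upright bar 12 mm thick, 51 mm long, 26 mm tall (its top 13 mm above this point) on a disc 40 mm across, 8 mm tall. The point turns with the handle: the bar lies along its y axis, pointed end to +y. On: the bar lies along the chassis' x axis; off: along the chassis' y.
- isolator: The fixed grey isolator housing, 85 x 66 mm in plan, 58 mm tall, handle on top; origin at the centre of its underside, on the plate, below the handle's axis. x and y as the chassis.
- fuse_main: Large white fuse carrier, 0.13 to 0.24 kg. Origin: centre of the underside of its block, 103 x 38 x 24 mm (x, y, z). On the block a grip rib 56 mm long (x), 14 thick (y), 24 tall: top 48 mm above the origin. Below it two copper blades, 3 x 20 x 24 mm, at x = +-43.5 mm, and between them the fuse link, a barrel 18 mm thick along x centred 11 mm below the origin. Only its weight holds it.
- fuse_main_rib (a point): Centre of the top of the large carrier's grip rib; turns with the carrier: x along the rib, y across it, z out of its top.
- fuse_main_base: Fixed black base of the large fuse, 106 x 40 x 42 mm, a trough open at the top, with a terminal lug 18 mm long, 22 mm tall at either end (x). Origin: centre of its underside, on the plate. The seated carrier rests on its rim, origin 42 mm above this one, same axes; 1.5 mm or more of play; lifted 30 mm straight up it is clear.
- fuse_aux_a: One of two small fuse carriers to be left alone, same make, 71 x 26 mm, in a base 36 mm tall; grip rib 10 mm thick, top 36 mm above the origin. Origin at the centre of the underside of its block.
- fuse_aux_b: The other small fuse carrier, the same. The three fuses stand in a row along the chassis' y axis, 85 mm apart, in any order; the isolator is at the +y end of the row, about 110 mm from the nearest fuse.
- chassis: Fixed grey mounting plate 310 x 440 mm (x, y), flat on the bench, top 12 mm above its origin (underside centre). Isolator and fuses stand in a row along y, 25 mm to the -x side of the middle. Along the +x side stands other gear up to 70 mm above the plate. A loose screwdriver and a spare fuse link are near the -x edge.
- screwdriver: Loose screwdriver 190 mm long with a red handle lying on the plate; leave it.
- spare_link: Spare fuse link, an upright cylinder 18 mm across, 56 mm tall, standing on the plate, origin at the centre of its underside; leave it.
- multimeter: Red hand multimeter 185 x 85 x 36 mm lying on the bench, origin at the centre of its underside; leave it.
- parts_box: Clear parts box 200 x 130 x 35 mm on the bench, origin at the centre of its underside; leave it.
- pliers: Blue-handled pliers lying on the bench; leave them.
- solder_reel: Reel 60 mm across, 52 mm tall, standing on the bench, origin at the centre of its underside; leave it.

How it is judged (in metres and radians):
On the way, in this order (a step that is already met when the one before it is completed fails the run):
1. the isolator is switched off with the large carrier still seated in its base (value of joint isolator_handle above 1.45 rad and z of fuse_main in the frame of fuse_main_base below 0.048 m), for 0.2 s.
2. the large carrier is drawn up clear of its base in the gripper (value of joint isolator_handle above 1.45 rad and z of fuse_main in the frame of fuse_main_base above 0.075 m and contact force between the fingers and fuse_main above 2 N), for 0.2 s.
At the end, for the whole second after the job is handed in: Isolator within 0.12 rad of its off stop; the large carrier still in the fingers, touching no chassis or base, origin over 0.2 m above the bench, its z axis 60 to 120 degrees from vertical. Small carriers moved under 6 mm, other loose things under 20 mm (value of joint isolator_handle above 1.45 rad and height (world z) of fuse_main above 0.2 m and angle between fuse_main's own z axis and vertical between 1.04 and 2.1 rad and contact force between the fingers and fuse_main above 2 N and contact force between fuse_main and chassis below 0.1 N and contact force between fuse_main and fuse_main_base below 0.1 N and contact force between fuse_main and isolator below 0.1 N and linear speed of fuse_main below 0.03 m/s and angular speed of fuse_main below 0.2 rad/s); the arm keeps its last pose, push and grip.
It fails at once if the large carrier is lifted while the isolator is still on (z of fuse_main in the frame of fuse_main_base above 0.052 m and value of joint isolator_handle below 1.27 rad).
It fails at once if a small fuse carrier is disturbed (distance of any of fuse_aux_a, fuse_aux_b from where it was at the start of the episode above 0.006 m).
It fails at once if something else on the chassis or bench is disturbed (distance of any of screwdriver, spare_link, multimeter, parts_box, pliers, solder_reel from where it was at the start of the episode above 0.02 m).
It also fails if it takes over 58 s, if anything falls off the work surface, if the arm or the gripper's body presses on something with over 40 N, if the wrist force passes 120 N, or if a joint passes its speed limit or range.

ROBOT

A 6-joint arm with a two-finger parallel gripper is mounted at the origin on the work surface. World frame = base frame: x ahead of the robot, y to its left, z up, the work surface at z = 0. Lengths are in m, angles in degrees, forces in N, time in s.
With the tool pointing down it reaches from about 0.375 to 0.9 m from the base axis. Payload 3.1 kg.
Tool frame: the origin (TCP) lies midway between the tips of the shut fingers; the grasp point (between the pads) lies 19 mm behind it; z points along the fingers, y is the line along which they close (so a half turn about z gives the same grasp; the last joint's range is limited). The gripper opens to 85 mm and grips with 20 to 120 N. Pads are 22 mm wide; open, the fingers measure 114 mm over their backs; the gripper's body (76 mm by 85 mm) begins 54 mm behind the grasp point. The pads swing forward as they close: fully open they stand 13 mm farther back than shut.
Start: joints at [-85.113, 30.224, 82.088, -0, 67.689, -10.227], TCP at [0.163, -0.603, 0.231] pointing down, gripper open.
Joint ranges: [-176.69, 176.69], [-43.24, 126.21], [12.49, 139.97], [-82, 262], [0, 151.66], [-163.58, 163.58]. Speed limits (degrees/s): [159.86, 159.86, 180, 180, 180, 180].

INTERFACE

Orientations are given as a 3x3 rotation matrix whose columns are the frame's x, y, z axes.
In Python, from station import * gives the robot as it stands.
- The arm moves only by the tool step_arm, never from a script. Its argument "motion" is text: rows parted by semicolons, each of 7 numbers parted by spaces: the shift along the world's x, y, z in mm, then the turn, a rotation vector about the world's x, y, z in rad, then the finger opening in mm, from 0 to 85.4. A call has exactly 8 rows; each row is the pose to reach, as a shift and turn from the pose commanded when the call began; what a row does not reach only later rows make up. A row lasts 1/12 s, in which the tool goes at most 41.7 mm and 7.16 degrees, less where a joint would pass 70% of its speed; a pose out of reach is approached as far as the arm can. A call with a gripper value outside its range is refused whole. The fingers move at their own pace and stop on an object; "force" is the grip in N (left out, the last holds). Time passes only in rows, so rows that repeat a pose let the fingers close, or fill a call up. It gives the time, the measured TCP pose, the force, the opening and the grip force at its end, in the units of the state.
- read_state(): the state, without advancing time (a new reading comes with each control period).
- grab_frame(name): name is "side" or "top"; returns the picture (400x640x3 uint8, blue, green, red); there is no depth.
- camera_info(name): a dict with "fx", "fy", "cx", "cy" (pixels), "k1" (the pictures are not rectified: a ray, as slopes to the right and down, at radius r is drawn at 1 + k1 r^2 times it, then the intrinsics apply), "R" (3x3) and "t" (3): a world point X has camera coordinates R X + t. Camera axes: x right, y down, z forward; pixel columns grow to the right and rows downward; lengths in m; the calibration is good to about 2 mm. A picture is of the moment at which its call begins. camera_info takes no time and is no camera call.
- hand_in(): hands the job in; it is judged then, once.
The state is a dict: "time_s": time; "joints": joint angles; "dq": joint speeds; "joint_torque": joint torques, N m; "ee_pos": TCP position; "orientation": TCP orientation; "force": force on the tool from outside, world axes, zero at the start; "ft_torque": the same for the moment, N m; "finger_gap": finger opening in m; "finger_force": force on a finger pad.
Only numpy, scipy, OpenCV 4.12 (cv2) and the standard library are available. Lean on these libraries where they do the work, as an engineer would, in place of code of your own. Each camera call takes 0.05 s, during which the arm holds its last target. There are 200 camera calls.

## Working session

There is one attempt and no reset: what is moved stays moved. The work goes in short steps, Python scripts to look and compute and a tool call to move; the robot and the scene stay as the last step left them, time stands still between calls to the robot, and variables do not carry over. Pictures are saved under pics/ and viewed, at most 10 in all, crops included, and the job is handed in when it is done.

Besides the shell and the picture viewer there is one more tool, called after ">>>" in YAML: its name, and indented under it one key for each argument. step_arm: Moves the arm, as the interface text tells. Its arguments: {"type":"object","properties":{"motion":{"type":"string"},"force":{"type":"number"}},"required":["motion"]}

```bash
mkdir -p pics
python3 - <<'E'
from station import *
import cv2,json
for n in("top","side"):
    cv2.imwrite(f"pics/{n}0.png",grab_frame(n)); c=camera_info(n); print(n,c)
s=read_state();print(s["ee_pos"],s["orientation"],s["finger_gap"],s["time_s"])
E
```

```text
top {'fx': 391.60874859144036, 'fy': 391.60874859144036, 'cx': 318.4533103424655, 'cy': 195.57458217877394, 'k1': -0.014127333065646744, 'R': array([[-0.02211536, -0.99969346,  0.01113091],
       [-0.99798046,  0.02141158, -0.05980418],
       [ 0.05954752, -0.01243102, -0.99814807]]), 't': array([-0.00631584,  0.48325672,  1.25828705])}
side {'fx': 472.4831599514309, 'fy': 472.4831599514309, 'cx': 317.0608612667879, 'cy': 194.47726117079804, 'k1': -0.013147033452791144, 'R': array([[ 0.94487379, -0.32739178,  0.00530507],
       [-0.23175482, -0.6801292 , -0.69549549],
       [ 0.23130764,  0.65592598, -0.71851088]]), 't': array([-0.43662949,  0.17085888,  1.30123031])}
[ 0.1629598  -0.60272485  0.23044038] [[ 9.65407456e-01  2.60745904e-01 -1.32494942e-04]
 [ 2.60745676e-01 -9.65405641e-01  1.90787927e-03]
 [ 3.69560341e-04 -1.87642836e-03 -9.99998171e-01]] 0.08537385764986266 0.1
```

View pics/top0.png

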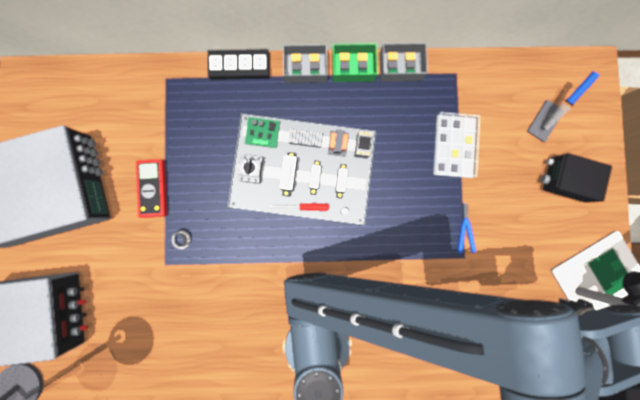

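View pics/side0.png

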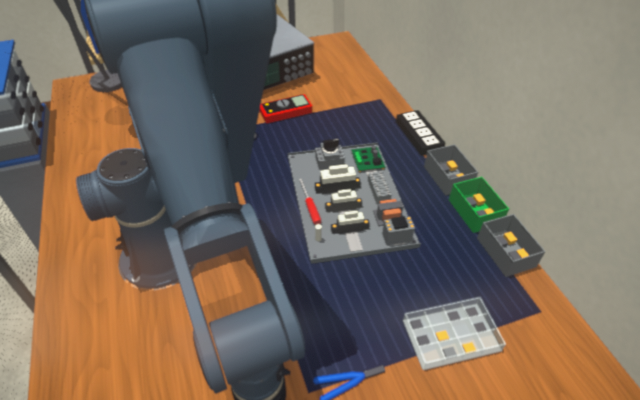

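Top view: the chassis is at about (232–375, 115–222), with the isolator at (251,168), the large carrier at (289,173) nearest to it, and the small carriers at (315,177) and (342,181). In the side view the isolator is at (331,147) and the large carrier at (338,178).

```bash
cat > h.py <<'E'
import numpy as np,cv2
from station import *
def ray(n,uv):
    c=camera_info(n);x=(np.array(uv,float)-[c["cx"],c["cy"]])/[c["fx"],c["fy"]];s=x.copy()
    for _ in range(8): s=x/(1+c["k1"]*(s@s))
    R=np.array(c["R"]);t=np.array(c["t"]);d=R.T@np.array([s[0],s[1],1]);return -R.T@t,d/np.linalg.norm(d)
def plane(n,uv,z):
    o,d=ray(n,uv);return o+d*(z-o[2])/d[2]
def tri(a,b):
    A=0;B=0
    for n,uv in(("top",a),("side",b)):
        o,d=ray(n,uv);P=np.eye(3)-np.outer(d,d);A=A+P;B=B+P@o
    return np.linalg.solve(A,B)
def proj(n,X):
    c=camera_info(n);p=np.array(c["R"])@X+c["t"];s=p[:2]/p[2];s=s*(1+c["k1"]*s@s);return s*[c["fx"],c["fy"]]+[c["cx"],c["cy"]]
E
python3 - <<'E'
from h import *
def mark(im,x0,y0,w,h,k):
    o=cv2.resize(im[y0:y0+h,x0:x0+w],None,fx=k,fy=k,interpolation=cv2.INTER_CUBIC)
    for i in range(0,w,10): cv2.putText(o,str(x0+i),(i*k,10),0,.35,(0,0,255),1);cv2.line(o,(i*k,12),(i*k,18),(0,0,255),1)
    for i in range(10,h,10): cv2.putText(o,str(y0+i),(0,i*k+4),0,.35,(0,0,255),1);cv2.line(o,(26,i*k),(32,i*k),(0,0,255),1)
    return o
t=cv2.imread("pics/top0.png");s=cv2.imread("pics/side0.png")
cv2.imwrite("pics/topc.png",mark(t,226,108,156,119,5));cv2.imwrite("pics/sidec.png",mark(s,280,128,145,140,4))
# white blobs
for n,im,r in(("top",t,(226,140,156,70)),("side",s,(310,130,70,110))):
    x,y,w,h=r;c=im[y:y+h,x:x+w];m=((c.min(2)>205)).astype(np.uint8)
    k,l,st,ce=cv2.connectedComponentsWithStats(m)
    for i in range(1,k):
        if st[i,4]>25:
            (a,b),sz,an=cv2.minAreaRect(np.argwhere(l==i)[:,::-1].astype(np.float32));print(n,st[i,4],ce[i]+[x,y],(a+x,b+y),sz,an)
# plate corners
hsv=cv2.cvtColor(t,cv2.COLOR_BGR2HSV);m=((hsv[...,1]<45)&(hsv[...,2]>120)).astype(np.uint8);m[:100]=0;m[235:]=0;m[:,:215]=0;m[:,390:]=0
m=cv2.morphologyEx(m,cv2.MORPH_CLOSE,np.ones((15,15)))
cs=max(cv2.findContours(m,0,2)[0],key=cv2.contourArea);b=cv2.minAreaRect(cs);p=cv2.boxPoints(b);print(b)
q=np.array([plane("top",u,.012) for u in p]);print(p,q)
e=np.diff(np.vstack([q,q[:1]]),axis=0);print(np.linalg.norm(e,axis=1),np.degrees(np.arctan2(e[:,1],e[:,0])),q.mean(0))
E
```

```text
top 7441 [300.02257761 177.22604489] (300.0, 174.5) (69.0, 142.0) 90.0
top 45 [363.53333333 150.8       ] (364.0, 151.5) (5.0, 14.0) 90.0
side 42 [337.9047619  166.45238095] (337.99231147766113, 166.4384651184082) (2.3566598892211914, 16.248550415039062) 82.87498474121094
side 146 [337.2739726  173.18493151] (337.6000061035156, 172.3000030517578) (7.938222408294678, 32.86920166015625) 82.87498474121094
side 27 [352.03703704 194.2962963 ] (351.50000381469727, 195.00000762939453) (4.949747562408447, 7.77817440032959) 45.0
side 35 [337.         196.45714286] (339.0, 196.0) (12.0, 4.0) 0.0
side 72 [349.93055556 217.13888889] (350.5148506164551, 216.6485137939453) (5.572208404541016, 23.18436622619629) 84.2894058227539
((301.6090087890625, 169.0301971435547), (139.55271911621094, 96.65034484863281), 7.352379322052002)
[[226.22214 208.02867]
 [238.5906  112.17299]
 [376.99588 130.03172]
 [364.6274  225.8874 ]] [[ 0.4491036   0.28321003  0.012     ]
 [ 0.76404498  0.24015386  0.012     ]
 [ 0.69547167 -0.21467005  0.012     ]
 [ 0.38136979 -0.16457867  0.012     ]]
[0.31787089 0.45996423 0.31807096 0.45288253] [ -7.78474232 -98.57384627 170.93905744  81.39848155] [0.57249751 0.03602879 0.012     ]
```

View pics/topc.png

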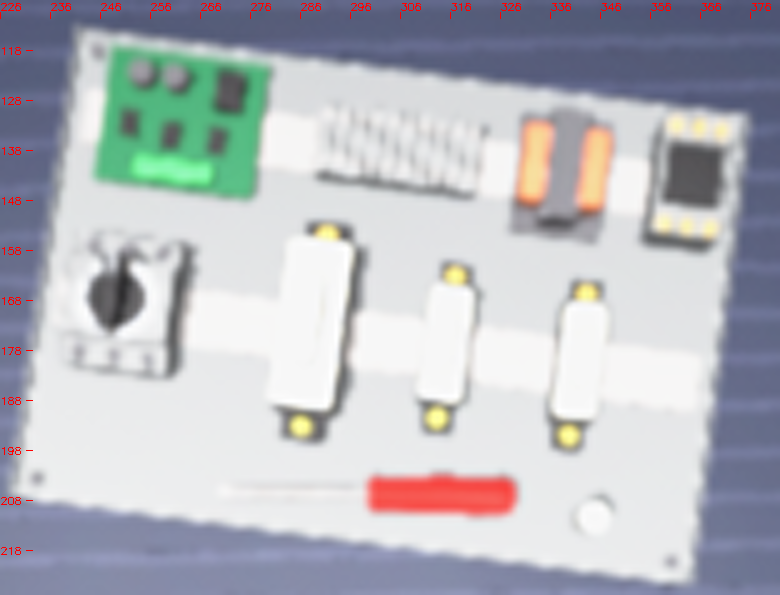

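View pics/sidec.png

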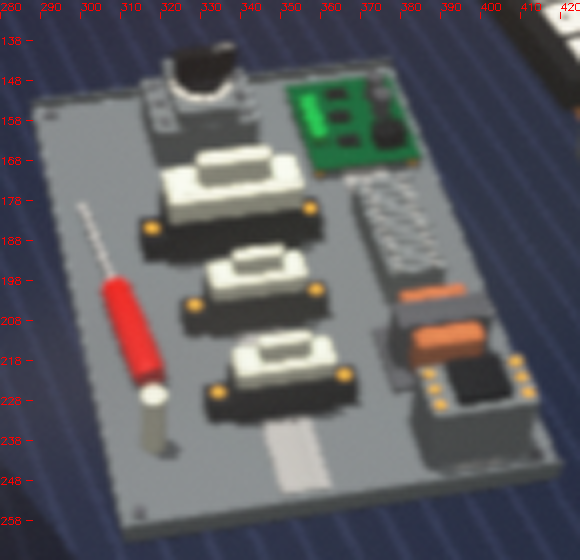

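The crop of the top view shows the plate corners at (241.2,113.4), (375.4,131), (364,224.6) and (228.8,207.6). The large carrier's block is centred near (288.3,172.7), with its lug screws at (291.2,154.6) and (286.2,193.4). The handle disc is centred near (249.2,167.6), with the bar along the chassis x axis. In the side crop the rib top is near (338,166).

Run:
```python
from h import *
np.set_printoptions(precision=4,suppress=True)
c=[plane("top",u,.012) for u in [(241.2,113.4),(375.4,131),(364,224.6),(228.8,207.6)]]
cen=np.mean(c,0);print("plate",cen,[np.linalg.norm(c[i]-c[i-1]) for i in range(4)])
ang=lambda v:np.degrees(np.arctan2(v[1],v[0]))
print("yaw from y",ang(c[0]-c[1])-90,ang(c[3]-c[2])-90,"from x",ang(c[0]-c[3]),ang(c[1]-c[2]))
a=plane("top",(291.2,154.6),.036);b=plane("top",(286.2,193.4),.036);print("lugs",(a+b)/2,ang(a-b))
for u in [(315.2+2,163),(313.2,191.4)],[(343.3,166.6),(339.8,195)]:
  p,q=plane("top",u[0],.032),plane("top",u[1],.032);print("aux",(p+q)/2,ang(p-q))
print("block",plane("top",(288.3,172.7),.078),"rib side",plane("side",(338,166.4),.102),"tri",tri((288.8,172.9),(338,166.4)))
print("disc",plane("top",(249.2,167.6),.078))
p=plane("side",(331,145.5),.09);print("handle side",p)
y=np.radians((ang(c[0]-c[1])-90+ang(c[3]-c[2])-90)/2);R=np.array([[np.cos(y),-np.sin(y)],[np.sin(y),np.cos(y)]])
print("row0",cen[:2]+R@[-.025,0],R[:,1])
```

```text
plate [0.572  0.0336 0.012 ] [np.float64(0.3124559089905279), np.float64(0.4460238618707644), np.float64(0.3102809031752421), np.float64(0.44226596917335337)]
yaw from y -8.694519671688255 -8.416104720081321 from x -7.954676866347133 -8.64439968485204
lugs [0.5532 0.0772 0.036 ] -8.304466847541258
aux [ 0.5414 -0.0075  0.032 ] -9.217465598247863
aux [ 0.528  -0.0919  0.032 ] -8.471903076314371
block [0.5522 0.0757 0.078 ] rib side [0.5556 0.0807 0.102 ] tri [0.5495 0.0715 0.1116]
disc [0.5706 0.1964 0.078 ]
handle side [0.5746 0.1913 0.09  ]
row0 [0.5473 0.0373] [0.1488 0.9889]
```

>>> step_arm:
  motion: "7 13 0 0 0 -0.05 60; 20 40 0 0 0 -0.1 60; 38 75 0 0 0 -0.15 60; 57 111 0 0 0 -0.2 60; 75 146 0 0 0 -0.25 60; 93 182 0 0 0 -0.3 60; 112 217 0 0 0 -0.35 60; 130 253 0 0 0 -0.412 60"
  force: 40

```text
time_s: 0.77
ee_pos: [0.2934, -0.3485, 0.2311]
orientation: [[0.989, -0.151, 0.0], [-0.151, -0.989, 0.0], [-0.0, -0.0, -1.0]]
force: [0.3, -0.2, -0.4]
finger_gap: 0.0598
finger_force: 0.0
```

Run:
```python
from h import *
np.set_printoptions(precision=4,suppress=True)
for n,(x,y,w,h) in(("top",(240,154,18,24)),("side",(318,134,26,24))):
    im=cv2.imread(f"pics/{n}0.png");c=im[y:y+h,x:x+w].max(2)
    k=8;c=cv2.resize(c,None,fx=k,fy=k,interpolation=cv2.INTER_CUBIC);m=(c<95).astype(np.uint8)
    K,l,st,ce=cv2.connectedComponentsWithStats(m)
    for i in range(1,K):
        if st[i,4]>500:
            p=(st[i,:4]/k)+[x-.45,y-.45,0,0];u=ce[i]/k+[x-.45,y-.45];print(n,st[i,4]/64,p,u,plane(n,u,.085))
    cc=cv2.cvtColor(cv2.resize(im[y:y+h,x:x+w],None,fx=16,fy=16,interpolation=2),0) if 0 else None
# predicted projections for axis guess
for X in [(.572,.194,.103),(.572,.194,.078)]: print(proj("top",np.array(X)),proj("side",np.array(X)))
```

```text
top 38.625 [246.55  159.925   5.625  12.875] [249.6196 167.0666] [0.5712 0.194  0.085 ]
top 8.421875 [244.3   164.05    2.375   5.625] [245.3893 166.6186] [0.5729 0.207  0.085 ]
side 361.453125 [317.55  133.55   26.     17.125] [330.5303 140.7728] [0.5835 0.2194 0.085 ]
side 29.4375 [323.925 155.05   15.5     2.5  ] [332.395 156.472] [0.5626 0.146  0.085 ]
[248.6351 166.035 ] [330.0469 141.9602]
[249.9811 167.1253] [329.8507 148.0441]
```

>>> step_arm:
  motion: "17 34 0 0 0 0 60; 35 68 0 0 0 0 60; 52 102 0 0 0 0 60; 70 136 0 0 0 0 60; 87 170 0 0 0 0 60; 105 204 0 0 0 0 60; 122 238 0 0 0 0 60; 140 272 0 0 0 0 60"

```text
time_s: 1.43
ee_pos: [0.4332, -0.0764, 0.2312]
orientation: [[0.989, -0.148, -0.001], [-0.148, -0.989, 0.0], [-0.001, -0.0, -1.0]]
force: [0.5, -0.9, -0.1]
finger_gap: 0.0598
finger_force: 0.0
```

>>> step_arm:
  motion: "18 34 0 0 0 0 50; 36 68 0 0 0 0 50; 54 102 0 0 0 0 50; 72 136 0 0 0 0 50; 90 172 0 0 0 0 50; 108 208 -10 0 0 0 50; 126 242 -30 0 0 0 50; 140 270 -50 0 0 0 50"

```text
time_s: 2.1
ee_pos: [0.5745, 0.1943, 0.1814]
orientation: [[0.989, -0.147, 0.003], [-0.147, -0.989, 0.001], [0.003, -0.001, -1.0]]
force: [0.3, -0.0, 0.2]
finger_gap: 0.05
finger_force: 0.0
```

Run:
```python
from h import *
s=read_state();print(s["ee_pos"],s["orientation"],s["joints"])
t=grab_frame("top");s=grab_frame("side")
a=cv2.resize(t[100:240,180:320],None,fx=2.8,fy=2.8,interpolation=2);b=cv2.resize(s[70:210,260:400],None,fx=2.8,fy=2.8,interpolation=2)
cv2.imwrite("pics/ap.png",np.hstack([a,b]))
```

```text
[0.57454812 0.19430975 0.18137728] [[ 9.89204887e-01 -1.46506747e-01  3.07632182e-03]
 [-1.46509344e-01 -9.89209082e-01  6.35273150e-04]
 [ 2.95005368e-03 -1.07912520e-03 -9.99995066e-01]] [8.13452536e+00 3.21171854e+01 8.77762410e+01 1.28171722e-02
 5.99269368e+01 1.06552757e+02]
```

View pics/ap.png

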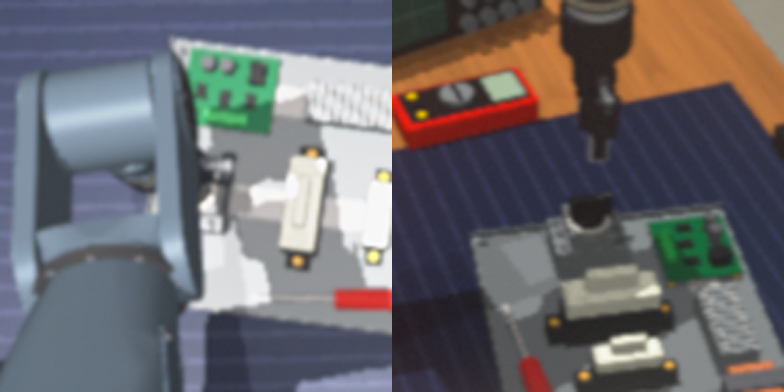

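The arm's side-view fingertips, at crop (598,158), hang directly over the handle at crop (590,205), matching the computed TCP projection. Descending.

>>> step_arm:
  motion: "0 0 -10 0 0 0 50; 0 0 -30 0 0 0 50; 0 0 -50 0 0 0 50; 0 0 -70 0 0 0 50; 0 0 -84 0 0 0 50; 0 0 -92 0 0 0 50; 0 0 -95 0 0 0 50; 0 0 -95 0 0 0 50"

```text
time_s: 2.87
ee_pos: [0.5726, 0.1907, 0.0861]
orientation: [[0.989, -0.149, -0.001], [-0.149, -0.989, -0.0], [-0.001, 0.0, -1.0]]
force: [0.3, -0.3, 0.3]
finger_gap: 0.0501
finger_force: 0.0
```

>>> step_arm:
  motion: "0 0 0 0 0 0 30; 0 0 0 0 0 0 20; 0 0 0 0 0 0 14; 0 0 0 0 0 0 8; 0 0 0 0 0 0 5; 0 0 0 0 0 0 5; 0 0 0 0 0 0 5; 0 0 0 0 0 0 5"
  force: 25

```text
time_s: 3.53
ee_pos: [0.5751, 0.1995, 0.0884]
orientation: [[0.989, -0.151, 0.008], [-0.151, -0.988, 0.013], [0.006, -0.014, -1.0]]
force: [1.0, 23.6, -1.0]
finger_gap: 0.011
finger_force: 29.8
```

>>> step_arm:
  motion: "0 3 0 0 0 0 5; 1 6 0 0 0 0 5; 1 9 0 0 0 0 5; 1 9 0 0 0 0 5; 1 9 0 0 0 0 5; 1 9 0 0 0 0 5; 1 9 0 0 0 0 5; 1 9 0 0 0 0 5"

```text
time_s: 4.2
ee_pos: [0.5751, 0.2001, 0.0883]
orientation: [[0.989, -0.148, 0.003], [-0.148, -0.989, -0.001], [0.003, 0.0, -1.0]]
force: [-0.3, -1.8, 5.2]
finger_gap: 0.0112
finger_force: 30.7
```

Run:
```python
from h import *
s=read_state();print(s["ee_pos"],s["force"],s["ft_torque"],s["finger_gap"],s["finger_force"])
s=grab_frame("side");b=cv2.resize(s[100:200,280:400],None,fx=5,fy=5,interpolation=2)
cv2.imwrite("pics/grip.png",b)
```

```text
[0.57508693 0.20014359 0.0883327 ] [-0.28059643 -1.82674357  5.22659532] [-0.33171977  0.14974745 -0.121992  ] 0.011191907722031285 30.673275589942932
```

View pics/grip.png

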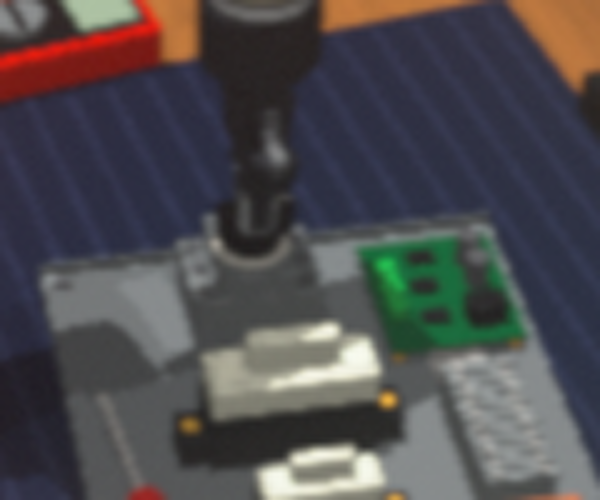

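The fingers sit centred on the handle at crop (258,215). Turning anticlockwise.

>>> step_arm:
  motion: "0 0 0 0 0 0.05 5; 0 0 0 0 0 0.15 5; 0 0 0 0 0 0.26 5; 0 0 0 0 0 0.37 5; 0 0 0 0 0 0.48 5; 0 0 0 0 0 0.59 5; 0 0 0 0 0 0.7 5; 0 0 0 0 0 0.8 5"
  force: 40

```text
time_s: 4.92
ee_pos: [0.5749, 0.2013, 0.0884]
orientation: [[0.792, 0.61, 0.003], [0.61, -0.792, 0.001], [0.003, 0.001, -1.0]]
force: [-0.7, 2.4, 5.6]
finger_gap: 0.0107
finger_force: 42.8
```

>>> step_arm:
  motion: "0 0 0 0 0 0.11 5; 0 0 0 0 0 0.22 5; 0 0 0 0 0 0.33 5; 0 0 0 0 0 0.44 5; 0 0 0 0 0 0.55 5; 0 0 0 0 0 0.65 5; 0 0 0 0 0 0.74 5; 0 0 0 0 0 0.77 5"

```text
time_s: 5.58
ee_pos: [0.5739, 0.2019, 0.0884]
orientation: [[0.145, 0.989, 0.001], [0.989, -0.145, 0.002], [0.002, 0.001, -1.0]]
force: [-2.7, 3.5, 7.1]
finger_gap: 0.0108
finger_force: 43.0
```

>>> step_arm:
  motion: "0 0 0 0 0 0.02 5; 0 0 0 0 0 0.03 5; 0 0 0 0 0 0.03 5; 0 0 0 0 0 0 5; 0 0 0 0 0 0 15; 0 0 0 0 0 0 35; 0 0 0 0 0 0 45; 0 0 0 0 0 0 45"

```text
time_s: 6.25
ee_pos: [0.5742, 0.2003, 0.0864]
orientation: [[0.148, 0.989, 0.0], [0.989, -0.148, -0.0], [-0.0, 0.0, -1.0]]
force: [0.0, -0.9, 0.6]
finger_gap: 0.045
finger_force: 0.0
```

>>> step_arm:
  motion: "0 0 15 0 0 0 45; 0 0 45 0 0 0 45; 0 0 80 0 0 -0.1 45; 0 -10 105 0 0 -0.2 45; -3 -30 115 0 0 -0.32 45; -6 -60 115 0 0 -0.44 45; -12 -90 115 0 0 -0.56 45; -20 -121 115 0 0 -0.68 45"

```text
time_s: 6.92
ee_pos: [0.5543, 0.0785, 0.2017]
orientation: [[0.74, 0.672, 0.002], [0.672, -0.74, -0.0], [0.001, 0.002, -1.0]]
force: [0.2, 0.1, -0.5]
finger_gap: 0.0454
finger_force: 0.0
```

>>> step_arm:
  motion: "0 0 0 0 0 -0.12 50; 0 0 0 0 0 -0.24 50; 0 0 0 0 0 -0.36 50; 0 0 0 0 0 -0.48 50; 0 0 0 0 0 -0.6 50; 0 0 0 0 0 -0.72 50; 0 0 0 0 0 -0.84 50; 0 0 0 0 0 -0.89 50"

```text
time_s: 7.58
ee_pos: [0.5539, 0.0793, 0.2011]
orientation: [[0.988, -0.152, -0.0], [-0.152, -0.988, -0.0], [-0.0, 0.0, -1.0]]
force: [-0.7, 0.8, 0.0]
finger_gap: 0.05
finger_force: 0.0
```

Run:
```python
from h import *
s=read_state();print(s["ee_pos"],s["orientation"])
t=grab_frame("top");s=grab_frame("side")
a=cv2.resize(t[120:220,220:320],None,fx=4,fy=4,interpolation=2);b=cv2.resize(s[100:200,280:380],None,fx=4,fy=4,interpolation=2)
cv2.imwrite("pics/main.png",np.hstack([a,b]))
for X in [(.554,.08,.102),(.554,.08,.078),(.574,.2,.103)]: print(X,proj("top",np.array(X)),proj("side",np.array(X)))
```

```text
[0.55394467 0.07931839 0.20113237] [[ 9.88322317e-01 -1.52377468e-01 -3.23047826e-04]
 [-1.52377563e-01 -9.88322311e-01 -2.95158860e-04]
 [-2.74299814e-04  3.40937329e-04 -9.99999904e-01]]
(0.554, 0.08, 0.102) [286.36159609 171.19094873] [337.5815659  166.67681422]
(0.554, 0.08, 0.078) [286.90917013 172.13608307] [337.29155311 172.54362079]
(0.574, 0.2, 0.103) [246.64773221 165.42130557] [329.98486416 140.67591398]
```

View pics/main.png

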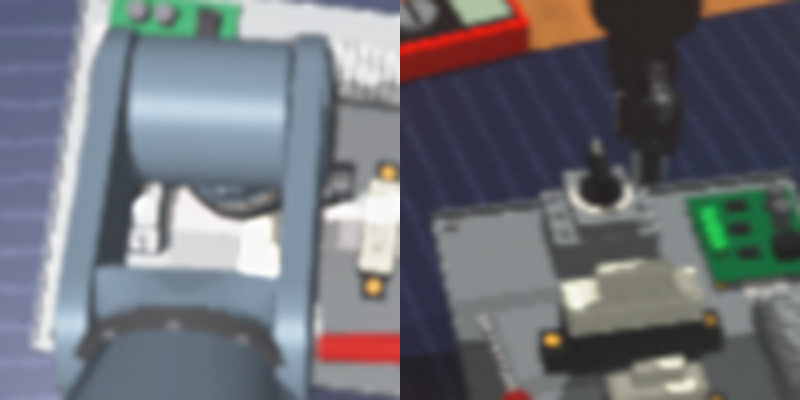

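The side view shows the handle bar now pointing along the chassis y axis (off), at crop (600,175). The large carrier's rib top is near crop (637,267), which matches the prediction for (0.554, 0.080). Descending to the rib.

>>> step_arm:
  motion: "0 1 -15 0 0 0 50; 0 1 -40 0 0 0 50; 0 1 -65 0 0 0 50; 0 1 -88 0 0 0 50; 0 1 -104 0 0 0 50; 0 1 -112 0 0 0 50; 0 1 -114 0 0 0 50; 0 1 -114 0 0 0 50"

```text
time_s: 8.35
ee_pos: [0.5541, 0.0806, 0.0871]
orientation: [[0.989, -0.147, -0.001], [-0.147, -0.989, -0.0], [-0.001, 0.0, -1.0]]
force: [0.3, -0.5, 0.3]
finger_gap: 0.05
finger_force: 0.0
```

>>> step_arm:
  motion: "0 0 0 0 0 0 35; 0 0 0 0 0 0 25; 0 0 0 0 0 0 18; 0 0 0 0 0 0 10; 0 0 0 0 0 0 8; 0 0 0 0 0 0 8; 0 0 0 0 0 0 8; 0 0 0 0 0 0 8"
  force: 20

```text
time_s: 9.02
ee_pos: [0.5546, 0.0805, 0.0883]
orientation: [[0.989, -0.148, 0.002], [-0.148, -0.989, -0.0], [0.002, -0.0, -1.0]]
force: [-1.5, -0.6, 6.6]
finger_gap: 0.0134
finger_force: 24.6
```

>>> step_arm:
  motion: "0 0 0 0 0 0 22; 0 0 0 0 0 0 22; 0 0 -3 0 0 0 22; 0 0 -4 0 0 0 22; 0 0 -4 0 0 0 15; 0 0 -4 0 0 0 8; 0 0 -4 0 0 0 5; 0 0 -4 0 0 0 5"
  force: 80

```text
time_s: 9.68
ee_pos: [0.5537, 0.0807, 0.083]
orientation: [[0.989, -0.148, -0.001], [-0.148, -0.989, 0.0], [-0.001, 0.0, -1.0]]
force: [-0.4, 0.4, -1.2]
finger_gap: 0.0125
finger_force: 78.3
```

>>> step_arm:
  motion: "0 0 4 0 0 0 5; 0 0 10 0 0 0 5; 0 0 18 0 0 0 5; 0 0 27 0 0 0 5; 0 0 37 0 0 0 5; 0 0 49 0 0 0 5; 0 0 62 0 0 0 5; 0 0 76 0 0 0 5"

```text
time_s: 10.35
ee_pos: [0.5539, 0.0807, 0.1608]
orientation: [[0.989, -0.148, 0.001], [-0.148, -0.989, -0.0], [0.001, -0.0, -1.0]]
force: [0.5, 0.0, -1.9]
finger_gap: 0.0121
finger_force: 78.3
```

>>> step_arm:
  motion: "0 0 15 0 0 0 5; 0 0 35 0 0 0 5; 0 0 60 0 0 0 5; 0 0 90 0 0 0 5; 0 0 120 0 0 0 5; 0 0 150 0 0 0 5; 0 0 170 0 0 0 5; 0 0 180 0 0 0 5"

```text
time_s: 11.02
ee_pos: [0.5551, 0.0807, 0.344]
orientation: [[0.989, -0.148, 0.008], [-0.148, -0.989, -0.0], [0.007, -0.001, -1.0]]
force: [0.6, -0.0, -1.9]
finger_gap: 0.0122
finger_force: 78.3
```

Run:
```python
from h import *
s=read_state();print(s["ee_pos"],s["joints"],s["force"],s["finger_gap"],s["finger_force"])
s=grab_frame("side");cv2.imwrite("pics/lift.png",cv2.resize(s[20:220,250:450],None,fx=3,fy=3,interpolation=2))
```

```text
[0.55508422 0.08066794 0.34402691] [-3.14609426e+00  1.85482450e+01  8.31163758e+01  2.08466758e-03
  7.79039134e+01  9.53397580e+01] [ 0.58310263 -0.01306702 -1.87314987] 0.012243448036589603 78.28628897666931
```

View pics/lift.png

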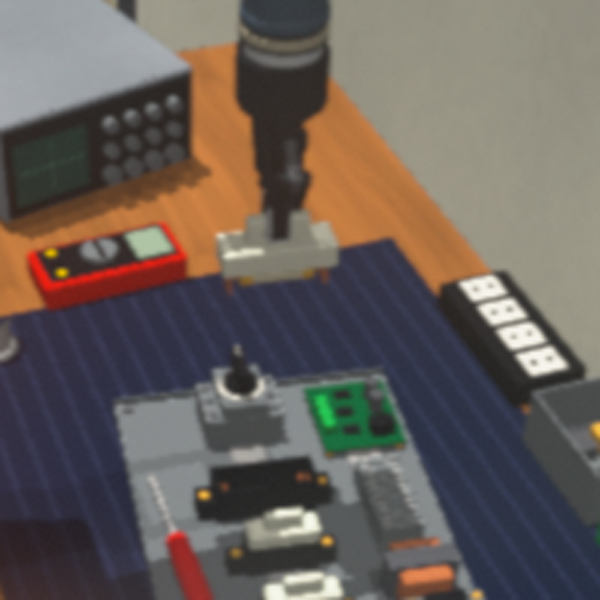

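The carrier is clear of its base at crop (275,245), level and gripped by the rib, and the isolator bar is still along y. Tipping it now.

>>> step_arm:
  motion: "4 0 6 -0.002 -0.04 0 5; 10 0 18 -0.006 -0.11 0 5; 18 0 30 -0.01 -0.19 0 5; 27 0 44 -0.015 -0.28 0 5; 36 0 58 -0.02 -0.37 0 5; 45 0 70 -0.025 -0.46 0 5; 55 0 82 -0.03 -0.55 0 5; 64 0 94 -0.035 -0.64 0 5"

```text
time_s: 11.73
ee_pos: [0.617, 0.0807, 0.4324]
orientation: [[0.791, -0.129, 0.598], [-0.137, -0.99, -0.033], [0.596, -0.056, -0.801]]
force: [-0.5, -0.9, -2.8]
finger_gap: 0.0121
finger_force: 78.3
```

>>> step_arm:
  motion: "9 0 12 -0.005 -0.09 0 5; 18 0 24 -0.01 -0.18 0 5; 27 0 36 -0.015 -0.27 0 5; 36 0 48 -0.02 -0.36 0 5; 44 0 60 -0.025 -0.45 0 5; 50 0 70 -0.03 -0.54 0 5; 54 0 78 -0.034 -0.61 0 5; 56 0 80 -0.037 -0.67 0 5"

```text
time_s: 12.4
ee_pos: [0.6742, 0.0777, 0.5348]
orientation: [[0.309, -0.08, 0.948], [-0.11, -0.993, -0.048], [0.945, -0.089, -0.316]]
force: [-0.2, 0.5, -1.8]
finger_gap: 0.0122
finger_force: 78.6
```

>>> step_arm:
  motion: "0 0 0 0 0 0 5; 0 0 0 0 0 0 5; 0 0 0 0 0 0 5; 0 0 0 0 0 0 5; 0 0 0 0 0 0 5; 0 0 0 0 0 0 5; 0 0 0 0 0 0 5; 0 0 0 0 0 0 5"

```text
time_s: 13.07
ee_pos: [0.6761, 0.0782, 0.5414]
orientation: [[0.299, -0.078, 0.951], [-0.11, -0.993, -0.047], [0.948, -0.09, -0.305]]
force: [0.4, -0.5, -1.4]
finger_gap: 0.0121
finger_force: 78.6
```

Run:
```python
from h import *
s=read_state();print(s["ee_pos"],s["joints"],s["dq"],s["force"],s["finger_gap"],s["finger_force"])
s=grab_frame("side");cv2.imwrite("pics/tip.png",cv2.resize(s[0:240,230:450],None,fx=2.5,fy=2.5,interpolation=2))
```

```text
[0.67609262 0.07817189 0.54140178] [-2.77546201e+00  4.94215169e+00  1.02789615e+02 -3.24370334e+01
  6.55437962e-02  1.27883279e+02] [-0.04950569 -0.13556764 -0.13745849 -0.10561994  0.01259113  0.18231314] [ 0.44836231 -0.45141263 -1.37888972] 0.012126437592434413 78.6289930343628
```

View pics/tip.png

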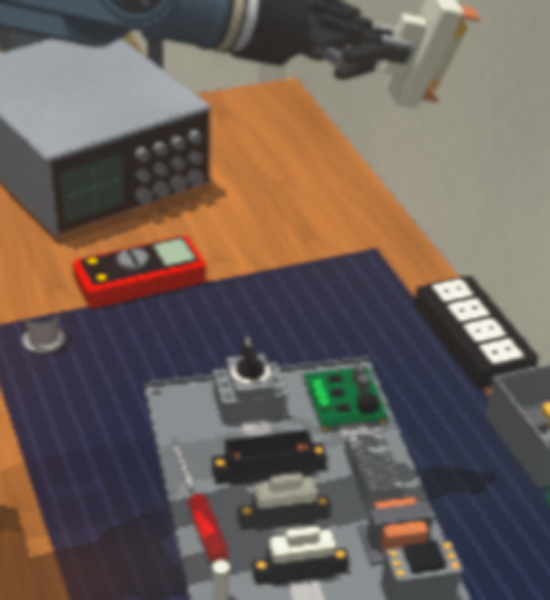

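The carrier is held on its side at crop (430,50), the isolator is off and the small carriers are in place. Joint 5 sits at its lower limit, so I'll extend the arm a little to move it off.

>>> step_arm:
  motion: "8 0 0 0 0 0 5; 20 0 0 0 0 0 5; 34 0 0 0 0 0 5; 48 0 0 0 0 0 5; 62 0 0 0 0 0 5; 76 0 0 0 0 0 5; 90 0 0 0 0 0 5; 100 0 0 0 0 0 5"

```text
time_s: 13.78
ee_pos: [0.7772, 0.0781, 0.5413]
orientation: [[0.299, -0.078, 0.951], [-0.11, -0.993, -0.047], [0.948, -0.09, -0.305]]
force: [-0.3, 0.1, -1.3]
finger_gap: 0.0122
finger_force: 78.7
```

>>> step_arm:
  motion: "0 0 0 0 0 0 5; 0 0 0 0 0 0 5; 0 0 0 0 0 0 5; 0 0 0 0 0 0 5; 0 0 0 0 0 0 5; 0 0 0 0 0 0 5; 0 0 0 0 0 0 5; 0 0 0 0 0 0 5"

```text
time_s: 14.45
ee_pos: [0.7759, 0.0782, 0.5418]
orientation: [[0.298, -0.078, 0.951], [-0.109, -0.993, -0.047], [0.948, -0.09, -0.305]]
force: [0.2, -0.3, -1.0]
finger_gap: 0.0124
finger_force: 78.6
```

Run:
```python
from h import *
s=read_state();print(s["ee_pos"],s["joints"],s["dq"],s["orientation"],s["finger_gap"],s["finger_force"])
s=grab_frame("side");cv2.imwrite("pics/fin.png",cv2.resize(s[0:240,230:500],None,fx=2.5,fy=2.5,interpolation=2))
```

```text
[0.77591585 0.07817442 0.54183809] [ -2.21031538  13.93100183  91.2368168  -12.47503244   2.64569527
 108.07919553] [-0.07329628  0.21167229 -0.14516256  0.01798933 -0.07228089  0.00288816] [[ 0.29848989 -0.07764385  0.95124929]
 [-0.10946762 -0.99289303 -0.0466934 ]
 [ 0.94811425 -0.09019349 -0.30486801]] 0.012399978102706974 78.6449146270752
```

View pics/fin.png

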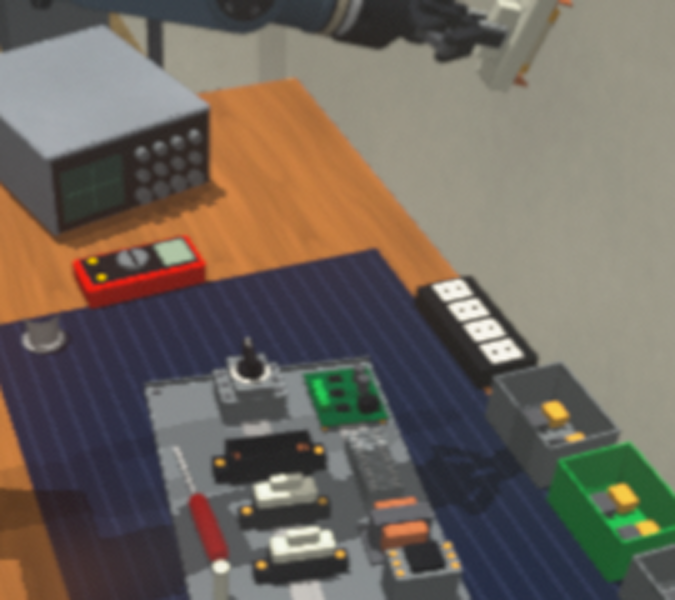

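The carrier, at crop (510,40), is square in the fingers. I'll add a few degrees of tilt for margin, then settle.

>>> step_arm:
  motion: "2 0 8 0 0 0 5; 5 0 22 0 0 0 5; 8 0 38 0 -0.02 0 5; 11 0 54 0 -0.05 0 5; 14 0 70 0 -0.08 0 5; 17 0 84 0 -0.11 0 5; 19 0 95 0 -0.14 0 5; 20 0 100 0 -0.16 0 5"

```text
time_s: 15.17
ee_pos: [0.7963, 0.0785, 0.6451]
orientation: [[0.137, -0.061, 0.989], [-0.11, -0.993, -0.046], [0.984, -0.102, -0.143]]
force: [-0.2, -0.4, -1.5]
finger_gap: 0.0122
finger_force: 78.7
```

>>> step_arm:
  motion: "0 0 0 0 0 0 5; 0 0 0 0 0 0 5; 0 0 0 0 0 0 5; 0 0 0 0 0 0 5; 0 0 0 0 0 0 5; 0 0 0 0 0 0 5; 0 0 0 0 0 0 5; 0 0 0 0 0 0 5"

```text
time_s: 15.83
ee_pos: [0.7961, 0.0781, 0.6416]
orientation: [[0.144, -0.062, 0.988], [-0.11, -0.993, -0.047], [0.984, -0.101, -0.15]]
force: [0.0, 0.5, -1.9]
finger_gap: 0.0122
finger_force: 78.7
```

>>> step_arm:
  motion: "0 0 0 0 0 0 5; 0 0 0 0 0 0 5; 0 0 0 0 0 0 5; 0 0 0 0 0 0 5; 0 0 0 0 0 0 5; 0 0 0 0 0 0 5; 0 0 0 0 0 0 5; 0 0 0 0 0 0 5"

```text
time_s: 16.5
ee_pos: [0.7961, 0.0782, 0.6416]
orientation: [[0.144, -0.062, 0.988], [-0.109, -0.993, -0.047], [0.984, -0.101, -0.15]]
force: [-0.5, -0.6, -2.1]
finger_gap: 0.0123
finger_force: 78.7
```

Run:
```python
from station import *
s=read_state();print(s["ee_pos"],s["joints"],s["dq"],s["orientation"][2],s["finger_gap"],s["finger_force"],s["force"])
if s["finger_gap"]>.009 and s["joints"][4]>1: print(hand_in())
```

```text
[0.79613384 0.07815385 0.6416208 ] [ -2.17100006  12.28666461  84.97837561 -21.56640189   1.4412462
 117.5243123 ] [-0.10272542  0.02202861  0.05189043 -0.11039967 -0.02613912  0.02171283] [ 0.98353407 -0.1013598  -0.14962259] 0.012329878636736026 78.6672055721283 [-0.45943124 -0.60505505 -2.06039612]
the job is handed in; nothing more can be done
None
```

I switched the isolator off, drew the large carrier straight up, and handed the job in at about 16.5 s with the carrier held still, about 81° from upright, roughly 0.64 m above the bench. `hand_in()` returned no verdict.

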